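Load a row of test pots on to the kiln shelf in order

ROBOT

A 6-joint arm with a two-finger parallel gripper is mounted at the origin on the work surface. World frame = base frame: x ahead of the robot, y to its left, z up, the work surface at z = 0. Lengths are in m, angles in rad, forces in N, time in s.
With the tool pointing down it reaches from about 0.3 to 0.875 m from the base axis. Payload 6.4 kg.
Tool frame: the origin (TCP) lies on the centre line of the jaws, within the pads' length; the fingertips stand 25 mm ahead of it and the grasp point (between the pads) lies 6 mm ahead of it (ctrl.tip_reach is the distance from the TCP to the fingertips, in m); z points along the fingers, y is the line along which they close (so a half turn about z gives the same grasp; the last joint's range is limited). The gripper opens to 85 mm and grips with 20 to 120 N. Pads are 22 mm wide; open, the fingers measure 114 mm over their backs; the gripper's body (76 mm by 85 mm) begins 54 mm behind the grasp point. The pads swing forward as they close: fully open they stand 13 mm farther back than shut.
Start: joints at [-1.496, 0.181, 1.607, -0, 1.354, -0.206], TCP at [0.159, -0.552, 0.225] pointing down, gripper open.
Joint ranges: [-2.99, 2.99], [-0.89, 2.07], [0.3, 2.58], [-1.14, 4.28], [0, 2.63], [-3.12, 3.12]. Speed limits (rad/s): [2.57, 2.57, 3.01, 3.14, 3.14, 3.14].

INTERFACE

Orientations are given as a unit quaternion [w, x, y, z].
In Python, from bench import ctrl gives the robot as it stands.
- The arm moves only by the tool servo_tool, never from a script. Its argument "motion" is a list that holds one entry, the list of rows, each a list of 5 numbers: the shift along the tool's x, y, z in cm, then the turn about the tool's z in degrees, then the closure, from -1 (fully open) to 1 (shut). In form: [[[dx, dy, dz, twist, claw], ...]]. A call has 1 to 5 rows; each row is the pose to reach, as a shift and turn from the pose commanded when the call began, along the tool's axes at that moment; what a row does not reach only later rows make up. A row lasts 1/10 s, in which the tool goes at most 50 mm and 8.59 degrees, less where a joint would pass 70% of its speed; a pose out of reach is approached as far as the arm can. A call with a gripper value outside its range is refused whole. The fingers move at their own pace and stop on an object; the grip force is fixed at half the most. Time passes only in rows, so rows that repeat a pose let the fingers close. It gives the time, the measured TCP pose, the force, the opening and the grip force at its end, in the units of the state.
- ctrl.get_obs(): the state, without advancing time (a new reading comes with each control period).
- ctrl.camera(name): name is "scene" or "top" or "wrist"; returns a dict with "pixels" (420x560x3 uint8, red, green, blue), "depth" (420x560 float32, m along the optical axis (not along the pixel's ray), 0 where there is no reading), "fx", "fy", "cx", "cy" (pixels), "k1" (the pictures are not rectified: a ray, as slopes to the right and down, at radius r is drawn at 1 + k1 r^2 times it, then the intrinsics apply), "R" (3x3) and "t" (3): a world point X has camera coordinates R X + t; the wrist camera has in their place "hand_eye" (4x4, takes a point from camera to tool coordinates, whose origin is the TCP and whose axes are the flange's). Camera axes: x right, y down, z forward; pixel columns grow to the right and rows downward; lengths in m; the calibration is good to about 2 mm. A picture is of the moment at which its call begins: read the wrist's pose just before it.
- ctrl.hand_in(): hands the job in; it is judged then, once.
The state is a dict: "time_s": time; "q": joint angles; "dq": joint speeds; "joint_efforts": joint torques, N m; "eef_pos": TCP position; "eef_rot": TCP orientation; "wrist_force": force on the tool from outside, world axes, zero at the start; "torque": the same for the moment, N m; "opening": opening from 0.0 (shut) to 1.0 (fully open); "grasp_force": force on a finger pad.
Only numpy, scipy, OpenCV 4.12 (cv2) and the standard library are available. Lean on these libraries where they do the work, as an engineer would, in place of code of your own. Each camera call takes 0.05 s, during which the arm holds its last target. There are 200 camera calls.

TASK

Move the four little test pots from the wooden ware board to the kiln shelf, keeping their order: they are unmarked, so the row is the only record of the tests. The pot next to the board's wooden peg goes on the circle next to the shelf's white prop, its neighbour on the next circle, and so on to the other end. Stand each pot upright in the middle of its circle, set down gently and not dropped, without tipping any over.

Things in the scene. Friction and masses are not known exactly. Their poses are not given: they have to be found in the camera images.
- pot_bottle: Small terracotta bottle vase, round, 98 mm high: foot 40 mm across, belly 54 mm across at 24 to 38 mm up, straight neck 25 mm across from 66 mm up to the top. Origin: centre of its underside, z up.
- pot_jar: Small terracotta jar, round, 80 mm high: foot 44 mm across, belly 58 mm across at 22 to 32 mm up, straight wide collar 42 mm across from 50 mm up to the top. Origin: centre of its underside, z up.
- pot_beaker: Terracotta beaker, a straight round cylinder 49 mm across and 84 mm high. Origin: centre of its underside, z up.
- pot_square: Terracotta square pot with upright sides, 44 x 44 mm and 76 mm high. Origin: centre of its underside, x and y square to its sides (which at the start lie within about 0.2 rad of the ware board's sides), z up. Each pot weighs 0.11 to 0.26 kg.
- bat_bottle: Fixed round white plaster bat, 62 mm across and 8 mm thick, on the ware board: the one on which pot_bottle stands (centred within about 2 mm) at the start. It stays put and marks pot_bottle's place in the row. Origin: centre of its underside, z up.
- bat_jar: Fixed round white plaster bat, 62 mm across and 8 mm thick, on the ware board: the one on which pot_jar stands (centred within about 2 mm) at the start. It stays put and marks pot_jar's place in the row. Origin: centre of its underside, z up.
- bat_beaker: Fixed round white plaster bat, 62 mm across and 8 mm thick, on the ware board: the one on which pot_beaker stands (centred within about 2 mm) at the start. It stays put and marks pot_beaker's place in the row. Origin: centre of its underside, z up.
- bat_square: Fixed round white plaster bat, 62 mm across and 8 mm thick, on the ware board: the one on which pot_square stands (centred within about 2 mm) at the start. It stays put and marks pot_square's place in the row. Origin: centre of its underside, z up.
- ware_board: Fixed wooden board on battens, 360 x 100 mm, top 30 mm above the table. Origin: centre of its underside at table height; x along its length, pointing away from its upright wooden peg (22 mm across, 35 mm tall, at x = -160 mm). The bats lie on it at x = -99 (place 1, by the peg), -33, +33, +99 mm, y = 0, in an order that varies.
- kiln_shelf: Fixed grey kiln shelf on stubs, 360 x 100 mm, top 46 mm above the table, empty at the start. Origin: centre of its underside at table height; x along its length, pointing towards its white upright prop (25 mm across, 35 mm tall, at x = +160 mm). Four white painted rings, 66 mm across, on its top at x = +99 (place 1, by the prop), +33, -33, -99 mm, y = 0. May lie left or right.
Things that resemble listed ones, but are neither listed nor needed, are in the scene too. What is shaped like the pot_bottle but purple is not meant.

How it is judged:
At the end, for the whole second after the job is handed in: Each pot stands on the shelf at the circle whose count from the white prop equals its bat's count from the wooden peg, within 12 mm of the centre along and across the shelf, its underside within 4 mm of the shelf top, upright within 0.1 rad, at rest (((x of bat_bottle in the frame of ware_board between -0.119 and -0.079 m and x of pot_bottle in the frame of kiln_shelf between 0.087 and 0.111 m) or (x of bat_bottle in the frame of ware_board between -0.053 and -0.013 m and x of pot_bottle in the frame of kiln_shelf between 0.021 and 0.045 m) or (x of bat_bottle in the frame of ware_board between 0.013 and 0.053 m and x of pot_bottle in the frame of kiln_shelf between -0.045 and -0.021 m) or (x of bat_bottle in the frame of ware_board between 0.079 and 0.119 m and x of pot_bottle in the frame of kiln_shelf between -0.111 and -0.087 m)) and y of pot_bottle in the frame of kiln_shelf between -0.012 and 0.012 m and z of pot_bottle in the frame of kiln_shelf between 0.042 and 0.05 m and angle between each of pot_bottle, pot_jar, pot_beaker, pot_square's own z axis and vertical below 0.1 rad and linear speed of each of pot_bottle, pot_jar, pot_beaker, pot_square below 0.02 m/s and angular speed of each of pot_bottle, pot_jar, pot_beaker, pot_square below 0.2 rad/s and ((x of bat_jar in the frame of ware_board between -0.119 and -0.079 m and x of pot_jar in the frame of kiln_shelf between 0.087 and 0.111 m) or (x of bat_jar in the frame of ware_board between -0.053 and -0.013 m and x of pot_jar in the frame of kiln_shelf between 0.021 and 0.045 m) or (x of bat_jar in the frame of ware_board between 0.013 and 0.053 m and x of pot_jar in the frame of kiln_shelf between -0.045 and -0.021 m) or (x of bat_jar in the frame of ware_board between 0.079 and 0.119 m and x of pot_jar in the frame of kiln_shelf between -0.111 and -0.087 m)) and y of pot_jar in the frame of kiln_shelf between -0.012 and 0.012 m and z of pot_jar in the frame of kiln_shelf between 0.042 and 0.05 m and ((x of bat_beaker in the frame of ware_board between -0.119 and -0.079 m and x of pot_beaker in the frame of kiln_shelf between 0.087 and 0.111 m) or (x of bat_beaker in the frame of ware_board between -0.053 and -0.013 m and x of pot_beaker in the frame of kiln_shelf between 0.021 and 0.045 m) or (x of bat_beaker in the frame of ware_board between 0.013 and 0.053 m and x of pot_beaker in the frame of kiln_shelf between -0.045 and -0.021 m) or (x of bat_beaker in the frame of ware_board between 0.079 and 0.119 m and x of pot_beaker in the frame of kiln_shelf between -0.111 and -0.087 m)) and y of pot_beaker in the frame of kiln_shelf between -0.012 and 0.012 m and z of pot_beaker in the frame of kiln_shelf between 0.042 and 0.05 m and ((x of bat_square in the frame of ware_board between -0.119 and -0.079 m and x of pot_square in the frame of kiln_shelf between 0.087 and 0.111 m) or (x of bat_square in the frame of ware_board between -0.053 and -0.013 m and x of pot_square in the frame of kiln_shelf between 0.021 and 0.045 m) or (x of bat_square in the frame of ware_board between 0.013 and 0.053 m and x of pot_square in the frame of kiln_shelf between -0.045 and -0.021 m) or (x of bat_square in the frame of ware_board between 0.079 and 0.119 m and x of pot_square in the frame of kiln_shelf between -0.111 and -0.087 m)) and y of pot_square in the frame of kiln_shelf between -0.012 and 0.012 m and z of pot_square in the frame of kiln_shelf between 0.042 and 0.05 m); the robot touches nothing.
It fails at once if a pot is tipped over (angle between any of pot_bottle, pot_jar, pot_beaker, pot_square's own z axis and vertical above 0.6 rad).
It fails at once if a pot is dropped on to the shelf from more than 12 mm above it ((contact force between pot_bottle and anything else below 0.02 N and z of pot_bottle in the frame of kiln_shelf above 0.058 m and x of pot_bottle in the frame of kiln_shelf between -0.2 and 0.2 m and y of pot_bottle in the frame of kiln_shelf between -0.07 and 0.07 m) or (contact force between pot_jar and anything else below 0.02 N and z of pot_jar in the frame of kiln_shelf above 0.058 m and x of pot_jar in the frame of kiln_shelf between -0.2 and 0.2 m and y of pot_jar in the frame of kiln_shelf between -0.07 and 0.07 m) or (contact force between pot_beaker and anything else below 0.02 N and z of pot_beaker in the frame of kiln_shelf above 0.058 m and x of pot_beaker in the frame of kiln_shelf between -0.2 and 0.2 m and y of pot_beaker in the frame of kiln_shelf between -0.07 and 0.07 m) or (contact force between pot_square and anything else below 0.02 N and z of pot_square in the frame of kiln_shelf above 0.058 m and x of pot_square in the frame of kiln_shelf between -0.2 and 0.2 m and y of pot_square in the frame of kiln_shelf between -0.07 and 0.07 m)).
It also fails if it takes over 118 s, if anything falls off the work surface, if the arm or the gripper's body presses on something with over 40 N, if the wrist force passes 120 N, or if a joint passes its speed limit or range.

## Working session

There is one attempt and no reset: what is moved stays moved. The work goes in short steps, Python scripts to look and compute and a tool call to move; the robot and the scene stay as the last step left them, time stands still between calls to the robot, and variables do not carry over. Pictures are saved under pics/ and viewed, at most 14 in all, crops included, and the job is handed in when it is done.

Besides the shell and the picture viewer there is one more tool, called after "Request:" by a JSON object that holds its "method" and its "body", one argument or row to a line. servo_tool: Moves the arm, as the interface text tells. Its arguments: {"type":"object","properties":{"motion":{"type":"array"}},"required":["motion"]}

```bash
mkdir -p pics; ls; python3 - <<'E'
from bench import ctrl
import cv2,numpy as np
o=ctrl.get_obs();print({k:np.round(v,3) for k,v in o.items()},ctrl.tip_reach)
for n in("top","scene"):
    c=ctrl.camera(n);np.savez(f"pics/{n}0.npz",**c)
    cv2.imwrite(f"pics/{n}0.png",c["pixels"][:,:,::-1])
    print(n,{k:np.round(c[k],3) for k in c if k not in("pixels","depth")})
E
```

```text
pics
{'time_s': np.float64(0.0), 'q': array([-1.496,  0.182,  1.608,  0.   ,  1.354, -0.206]), 'dq': array([ 0.,  0., -0.,  0., -0., -0.]), 'joint_efforts': array([-1.0000e-03, -4.4488e+01, -3.5133e+01, -0.0000e+00,  9.0000e-03,
       -0.0000e+00]), 'eef_pos': array([ 0.159, -0.552,  0.224]), 'eef_rot': array([-0.001,  0.99 ,  0.14 ,  0.   ]), 'wrist_force': array([ 0.632,  1.093, -0.305]), 'torque': array([-0.03 , -0.019,  0.039]), 'grasp_force': np.float64(0.0), 'opening': np.float64(1.001)} 0.025
top {'fx': np.float64(390.817), 'fy': np.float64(390.817), 'cx': np.float64(275.876), 'cy': np.float64(209.312), 'k1': np.float64(0.002), 'R': array([[-0.01 , -1.   ,  0.026],
       [-0.998,  0.009, -0.057],
       [ 0.057, -0.027, -0.998]]), 't': array([-0.029,  0.557,  0.719])}
scene {'fx': np.float64(446.036), 'fy': np.float64(446.036), 'cx': np.float64(273.054), 'cy': np.float64(210.568), 'k1': np.float64(-0.134), 'R': array([[-0.314,  0.95 ,  0.002],
       [ 0.755,  0.25 , -0.606],
       [-0.576, -0.189, -0.796]]), 't': array([ 0.186, -0.378,  1.134])}
```

View pics/top0.png

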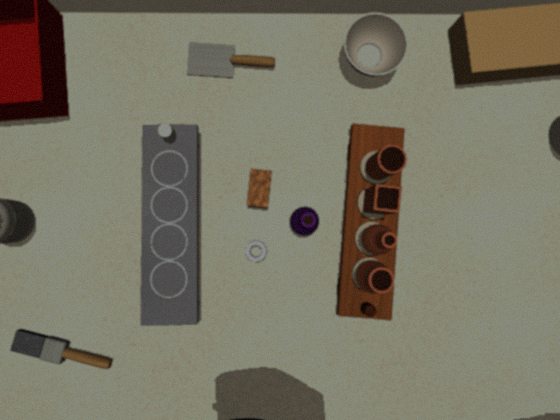

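View pics/scene0.png

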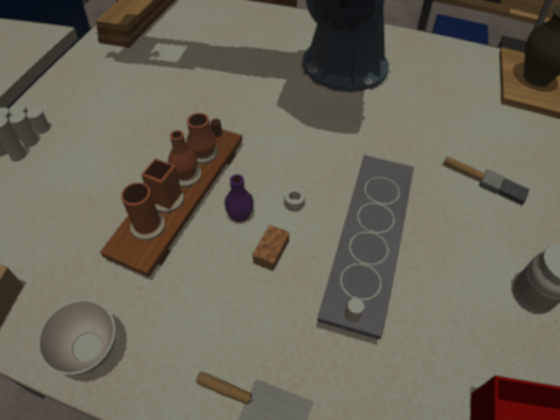

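Top view: the board is on the right, with its peg at (368,310). Counting from the peg, the pots are jar (380,278), bottle (388,240), square (386,198) and beaker (390,158). The shelf is on the left, with its prop at (165,131), so circle 1 is (170,168).

Things that could be mistaken for what I want:
- Purple bottle at (305,221): a decoy.
- Small white ring at (256,251): not the prop, which stands on the shelf at (165,131).
- Bowl at (375,45) and grey jar at (5,220): not needed.

The scene view agrees: jar (200,130) by the peg at (216,127), and the prop at (356,307).

```bash
cat > h.py <<'E'
import numpy as np,cv2
def rays(c,uv):
    K=np.array([[c["fx"],0,c["cx"]],[0,c["fy"],c["cy"]],[0,0,1.]])
    p=cv2.undistortPoints(np.float64(uv).reshape(-1,1,2),K,np.array([float(c["k1"]),0,0,0])).reshape(-1,2)
    return np.c_[p,np.ones(len(p))]
def onplane(c,uv,z):
    R,t=c["R"],c["t"];o=-R.T@t;d=rays(c,uv)@R
    return o+d*((z-o[2])/d[:,2])[:,None]
def cloud(c):
    h,w=c["depth"].shape;v,u=np.mgrid[:h,:w]
    X=rays(c,np.c_[u.ravel(),v.ravel()])*c["depth"].reshape(-1,1)
    return ((X-c["t"])@c["R"]).reshape(h,w,3)
def fitcirc(P):
    A=np.c_[2*P[:,:2],np.ones(len(P))];s=np.linalg.lstsq(A,(P[:,:2]**2).sum(1),rcond=None)[0]
    return s[:2],np.sqrt(s[2]+s[0]**2+s[1]**2)
E
python3 - <<'E'
from h import *
for n in("top","scene"):
    c=dict(np.load(f"pics/{n}0.npz"));px=c["pixels"];hsv=cv2.cvtColor(px,cv2.COLOR_RGB2HSV);W=cloud(c)
    print("==",n)
    inshelf=(W[...,2]>.036)&(W[...,2]<.056)
    inb=(W[...,2]>.02)&(W[...,2]<.045)
    for nm,m,z in(("shelf",inshelf&(W[...,1]>.05),.046),("board",inb&(W[...,1]<0),.03)):
        if n=="top" and nm=="board": m=cv2.inRange(hsv,(0,100,30),(18,255,255))>0; m&=(W[...,2]<.05)
        m=m.astype(np.uint8)*255
        m=cv2.morphologyEx(m,cv2.MORPH_CLOSE,np.ones((15,15)))
        cs,_=cv2.findContours(m,0,2)
        for k in cs:
            if cv2.contourArea(k)<3000: continue
            P=onplane(c,k.reshape(-1,2),z)
            r=cv2.minAreaRect(np.float32(P[:,:2]*1000));print(nm,np.round(r[0],1),np.round(r[1],1),round(r[2],2))
    # rings: bright thin pixels on the shelf
    g=cv2.cvtColor(px,cv2.COLOR_RGB2GRAY).astype(int);sh=g[inshelf&(W[...,1]>.05)];
    m=(inshelf&(W[...,1]>.05)&(g>np.median(sh)+25)).astype(np.uint8)*255
    nl,lab,st,_=cv2.connectedComponentsWithStats(m)
    for i in range(1,nl):
        if st[i,4]>60:
            v,u=np.nonzero(lab==i);P=onplane(c,np.c_[u,v],.046);C,r=fitcirc(P);print("ring",st[i],np.round(C*1000,1),round(r*1000,1))
    ter=(cv2.inRange(hsv,(0,80,20),(20,255,255))>0)
    for nm,h,s in(("jar",80,(380,278)),("bottle",98,(388,240)),("square",76,(386,198)),("beaker",84,(390,158))):
        z=(38+h)/1000
        if n=="top": s0=onplane(c,[s],z)[0];np.save(f"pics/{nm}.npy",s0)
        s0=np.load(f"pics/{nm}.npy")
        q=(abs(W[...,2]-z)<.006)&(np.hypot(W[...,0]-s0[0],W[...,1]-s0[1])<.04)
        v,u=np.nonzero(q);P=onplane(c,np.c_[u,v],z)
        r=cv2.minAreaRect(np.float32(P[:,:2]*1000));e=cv2.minEnclosingCircle(np.float32(P[:,:2]*1000))
        print(nm,len(u),np.round(r[0],1),np.round(r[1],1),round(r[2],1),"circ",np.round(e[0],1),round(e[1],1),"z",np.round(np.median(W[q][:,2]),3) if len(u) else 0)
E
```

```text
== top
shelf [531.6 158.5] [357.4 100.1] 0.08
board [ 534.8 -209.9] [103.6 357.4] 84.32
board [839.6 413.5] [227.9 121.3] 1.63
ring [150 150  38  89 379] [585.8 161.2] 50.8
ring [150 258  37  39 134] [434.6 158.7] 31.7
jar 541 [ 436.2 -198.4] [42.4 40. ] 89.2 circ [ 435.7 -198.8] 21.6 z 0.118
bottle 200 [ 500.5 -207.9] [24.4 23.8] 43.7 circ [ 500.3 -207.7] 12.9 z 0.135
square 714 [ 568.2 -213.5] [44.6 44. ] 83.3 circ [ 568.2 -213.2] 29.7 z 0.113
beaker 689 [ 631.7 -220.4] [49.5 46.2] 89.8 circ [ 631.9 -220.3] 24.8 z 0.122
== scene
shelf [537.4 158.9] [365.1 100.9] 0.07
board [ 860.4 -225.8] [114.8 106.6] 50.55
board [ 538.2 -206.4] [106.3 366.2] 83.71
jar 330 [ 440.7 -199.4] [47.6 42.6] 17.7 circ [ 440.9 -200. ] 26.0 z 0.119
bottle 141 [ 505.  -207.6] [32.  22.9] 26.8 circ [ 504.6 -206.9] 16.4 z 0.137
square 543 [ 572.7 -213.7] [47.5 47.4] 85.2 circ [ 573.3 -212.8] 31.4 z 0.115
beaker 601 [ 635.7 -220.6] [53.3 47.5] 30.3 circ [ 635.1 -220.2] 27.2 z 0.124
```

```bash
python3 - <<'E'
import cv2
a=cv2.imread("pics/top0.png")[115:330,330:420];b=cv2.imread("pics/scene0.png")[100:275,100:260]
a=cv2.rotate(a,cv2.ROTATE_90_CLOCKWISE);a=cv2.resize(a,None,fx=3.5,fy=3.5,interpolation=2)[:,:752];b=cv2.resize(b,(800,875)) if 0 else cv2.resize(b,None,fx=1.6,fy=1.6)
import numpy as np
o=np.zeros((600,760,3),np.uint8);o[:a.shape[0],:a.shape[1]]=a;o[a.shape[0]:a.shape[0]+b.shape[0],:b.shape[1]]=b
cv2.imwrite("pics/crop1.png",o)
E
```

```text
(no output)
```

View pics/crop1.png

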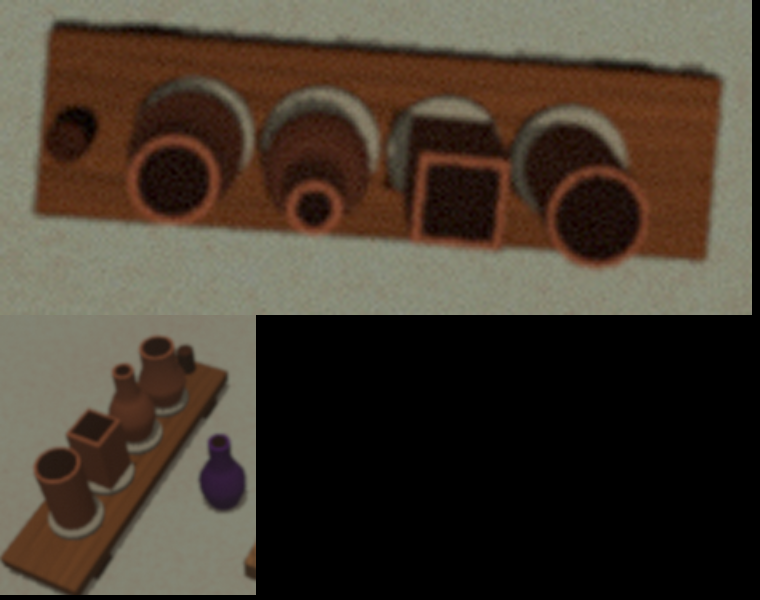

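The crop confirms the order from the peg: jar, bottle, square, beaker. Sizes match the descriptions (42, 24, 44 and 49 mm), and so do the row spacing and the board angle of about -6°. I'll now move above the board, aligned with it.

```bash
cat >> h.py <<'E'
def toolR(o):
    from scipy.spatial.transform import Rotation as S
    w,x,y,z=o["eef_rot"];return S.from_quat([x,y,z,w]).as_matrix()
def go(*T):
    from bench import ctrl
    o=ctrl.get_obs();R=toolR(o)
    print("t",round(float(o["time_s"]),2),"pos",np.round(o["eef_pos"],4),"yaw",round(np.degrees(np.arctan2(R[1,0],R[0,0])),2),"tilt",np.round(np.degrees(np.arccos(-R[2,2])),2))
    for t in T: print("shift cm",np.round(R.T@(np.array(t)-o["eef_pos"])*100,2))
E
python3 -c "
from h import *
go([.47,-.203,.27])"
```

```text
t 0.1 pos [ 0.1593 -0.552   0.2241] yaw 16.09 tilt 0.09
shift cm [ 39.52 -24.93  -4.54]
```

Request:
{"method": "servo_tool", "body": {
  "motion": [
    [[4,-2.5,-2,6,-1],[8,-5,-4.5,12,-1],[12,-7.5,-4.5,18,-1],[16,-10,-4.5,22,-1],[20,-12.5,-4.5,22,-1]]
  ]
}}

```text
time_s: 0.6
eef_pos: [0.3178, -0.3752, 0.2699]
eef_rot: [0.0, 0.999, -0.053, 0.0]
wrist_force: [0.6, -0.5, 0.3]
opening: 1.002
grasp_force: 0.0
```

```bash
python3 -c "
from h import *
go([.47,-.203,.27])"
```

```text
t 0.6 pos [ 0.3178 -0.3752  0.2699] yaw -6.05 tilt 0.01
shift cm [ 1.332e+01 -1.873e+01 -1.000e-02]
```

Request:
{"method": "servo_tool", "body": {
  "motion": [
    [[2.7,-3.8,0,0,-1],[5.4,-7.6,0,0,-1],[8.1,-11.4,0,0,-1],[10.8,-15,0,0,-1],[13.3,-18.7,0,0,-1]]
  ]
}}

```text
time_s: 1.1
eef_pos: [0.4694, -0.2029, 0.2697]
eef_rot: [-0.0, 0.999, -0.052, -0.0]
wrist_force: [0.8, -0.6, -0.2]
opening: 1.001
grasp_force: 0.0
```

```bash
cat >> h.py <<'E'
def wrist():
    from bench import ctrl
    o=ctrl.get_obs();c=ctrl.camera("wrist");H=np.array(c["hand_eye"]);R=toolR(o)
    M=R@H[:3,:3];p=R@H[:3,3]+o["eef_pos"];c["R"]=M.T;c["t"]=-M.T@p
    return c
E
python3 - <<'E'
from h import *
c=wrist();cv2.imwrite("pics/w0.png",c["pixels"][:,:,::-1]);W=cloud(c)
go([.438,-.199,.11])
for nm,h in(("jar",80),("bottle",98),("square",76),("beaker",84)):
    z=(38+h)/1000;s0=np.load(f"pics/{nm}.npy")
    q=(abs(W[...,2]-z)<.006)&(np.hypot(W[...,0]-s0[0],W[...,1]-s0[1])<.045)
    v,u=np.nonzero(q)
    if len(u)<20: continue
    P=onplane(c,np.c_[u,v],z)*1000
    r=cv2.minAreaRect(np.float32(P[:,:2]));print(nm,len(u),np.round(r[0],1),np.round(r[1],1),round(r[2],1),u.min(),u.max(),v.min(),v.max())
E
```

```text
t 1.15 pos [ 0.4725 -0.1978  0.2697] yaw -5.69 tilt 0.25
shift cm [-3.45  0.53 15.96]
jar 1443 [ 437.9 -200.8] [42.6 41.5] 13.1 263 306 205 247
bottle 667 [ 502.3 -209.6] [24.1 24. ] 84.1 273 301 148 176
square 2668 [ 580.6 -216.8] [43.3 65.2] 83.2 261 311 28 107
beaker 1448 [ 620.9 -220.5] [48. 23.] 84.1 256 315 0 30
```

View pics/w0.png

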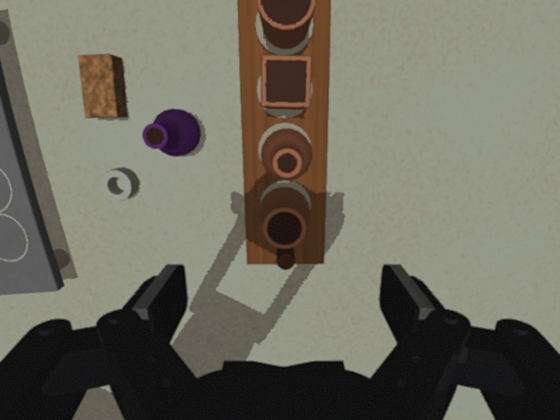

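Wrist view: the jar is at (284,225), the bottle at (287,162), and the peg at (286,260) next to the jar. Both positions agree with the other cameras to about 2 mm. I'll grasp the jar first.

Request:
{"method": "servo_tool", "body": {
  "motion": [
    [[-3.2,0,0,0,-1],[-3.2,0,4,0,-1],[-3.2,0,8,0,-1],[-3.2,0,12,0,-1],[-3.2,0,12,0,-1]]
  ]
}}

```text
time_s: 1.65
eef_pos: [0.4328, -0.1984, 0.1445]
eef_rot: [-0.003, 0.999, -0.052, -0.005]
wrist_force: [-0.8, 0.1, 0.3]
opening: 0.997
grasp_force: 0.0
```

```bash
python3 -c "
from h import *
go([.438,-.1995,.11])"
```

```text
t 1.65 pos [ 0.4328 -0.1984  0.1445] yaw -5.91 tilt 0.66
shift cm [0.56 0.07 3.45]
```

Request:
{"method": "servo_tool", "body": {
  "motion": [
    [[0,0,0,0,-1],[0,0,0,0,-1],[0,0,0,0,-1]]
  ]
}}

```text
time_s: 1.95
eef_pos: [0.438, -0.2024, 0.1522]
eef_rot: [0.001, 0.999, -0.052, 0.002]
wrist_force: [0.6, -0.1, 0.7]
opening: 0.996
grasp_force: 0.0
```

```bash
python3 -c "
from h import *
go([.438,-.1995,.11])"
```

```text
t 1.95 pos [ 0.438  -0.2024  0.1522] yaw -5.91 tilt 0.24
shift cm [-0.04 -0.3   4.22]
```

Request:
{"method": "servo_tool", "body": {
  "motion": [
    [[0,-0.2,1.5,0,-1],[0,-0.2,3,0,-1],[0,-0.2,4,0,-1],[0,-0.2,4,0,-1],[0,-0.2,4,0,-1]]
  ]
}}

```text
time_s: 2.45
eef_pos: [0.4372, -0.1997, 0.1106]
eef_rot: [0.0, 0.999, -0.052, 0.0]
wrist_force: [-0.2, -0.7, 0.0]
opening: 0.999
grasp_force: 0.0
```

Request:
{"method": "servo_tool", "body": {
  "motion": [
    [[0,0,0,0,0],[0,0,0,0,0.2],[0,0,0,0,0.4],[0,0,0,0,1],[0,0,0,0,1]]
  ]
}}

```text
time_s: 2.95
eef_pos: [0.4402, -0.2047, 0.1146]
eef_rot: [0.005, 0.999, -0.051, 0.004]
wrist_force: [-2.5, -10.1, 28.2]
opening: 0.146
grasp_force: 13.7
```

Request:
{"method": "servo_tool", "body": {
  "motion": [
    [[0,0,0,0,1],[0,0,0,0,1],[0,0,0,0,1],[0,0,0,0,1]]
  ]
}}

```text
time_s: 3.35
eef_pos: [0.4414, -0.2055, 0.1162]
eef_rot: [0.006, 0.999, -0.052, 0.005]
wrist_force: [-2.3, -7.4, 27.1]
opening: 0.0
grasp_force: 13.6
```

```bash
python3 - <<'E'
from h import *
from bench import ctrl
go([0,0,0])
c=wrist();s=ctrl.camera("scene")
a=c["pixels"];b=cv2.resize(s["pixels"][80:290,80:360],(560,420))
cv2.imwrite("pics/c1.png",cv2.resize(np.hstack([a,b]),(800,300))[:,:,::-1])
E
```

```text
t 3.35 pos [ 0.4414 -0.2055  0.1162] yaw -5.9 tilt 0.93
shift cm [-46.15 -16.03  10.9 ]
```

View pics/c1.png

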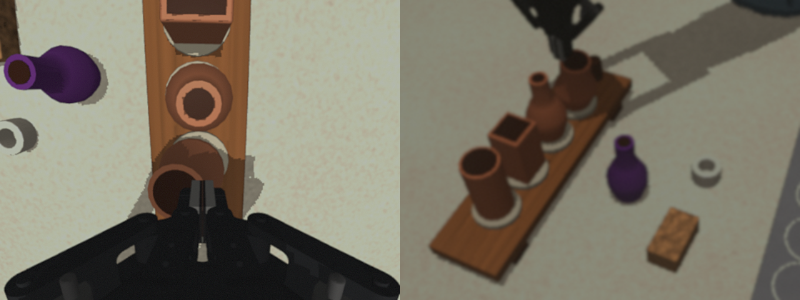

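```bash
python3 - <<'E'
from h import *
from bench import ctrl
c=wrist();s=ctrl.camera("scene");t=ctrl.camera("top")
for n,k in(("w",c),("s",s),("t",t)):
    W=cloud(k);hsv=cv2.cvtColor(k["pixels"],cv2.COLOR_RGB2HSV)
    ter=(hsv[...,1]>90)&((hsv[...,0]<15)|(hsv[...,0]>170))&(hsv[...,2]>40)
    q=ter&(np.hypot(W[...,0]-.438,W[...,1]+.2)<.048)
    for lo,hi in((.04,.06),(.06,.075),(.075,.09),(.09,.1),(.1,.11),(.11,.12),(.12,.13)):
        m=q&(W[...,2]>lo)&(W[...,2]<hi);P=W[m]
        if len(P)>15: print(n,lo,len(P),"x",np.round(np.percentile(P[:,0],[2,98]),3),"y",np.round(np.percentile(P[:,1],[2,98]),3))
a=c["pixels"][180:420,120:440];b=s["pixels"][80:200,160:320]
cv2.imwrite("pics/c2.png",np.hstack([cv2.resize(a,(480,360)),cv2.resize(b,(320,360)[:1]+(360,)) if 0 else cv2.resize(b[:,20:127],(320,360))])[:,:,::-1])
E
```

```text
w 0.06 463 x [0.447 0.468] y [-0.223 -0.17 ]
w 0.075 2080 x [0.431 0.483] y [-0.222 -0.177]
w 0.09 462 x [0.438 0.483] y [-0.215 -0.184]
w 0.1 374 x [0.445 0.463] y [-0.211 -0.182]
w 0.11 1349 x [0.426 0.463] y [-0.208 -0.168]
w 0.12 287 x [0.426 0.462] y [-0.207 -0.178]
s 0.04 60 x [0.448 0.465] y [-0.203 -0.172]
s 0.06 158 x [0.43  0.469] y [-0.213 -0.167]
s 0.075 220 x [0.43  0.468] y [-0.216 -0.169]
s 0.09 78 x [0.438 0.464] y [-0.21 -0.17]
s 0.1 82 x [0.441 0.464] y [-0.204 -0.169]
s 0.11 114 x [0.432 0.465] y [-0.199 -0.168]
s 0.12 47 x [0.425 0.465] y [-0.203 -0.17 ]
t 0.06 81 x [0.41 0.48] y [-0.216 -0.167]
t 0.075 196 x [0.411 0.484] y [-0.22 -0.17]
t 0.09 33 x [0.452 0.486] y [-0.214 -0.174]
t 0.11 61 x [0.45  0.461] y [-0.199 -0.17 ]
```

View pics/c2.png

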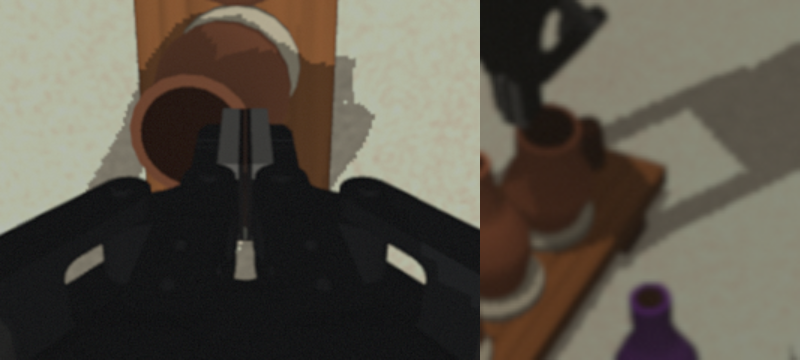

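```bash
python3 - <<'E'
from h import *
from bench import ctrl
c=wrist();W=cloud(c);hsv=cv2.cvtColor(c["pixels"],cv2.COLOR_RGB2HSV)
# sample along crop pixels -> full: full=crop*320/480*... scale 2/3
for cu,cv_ in((232,112),(258,112),(232,135),(258,135),(232,160),(258,160),(210,140),(280,140),(285,90),(275,80),(245,100),(138,120),(180,82),(225,88),(190,130)):
    u,v=120+cu*2//3,180+cv_*2//3;print((cu,cv_),c["pixels"][v,u],np.round(W[v,u]*1000,1))
o=ctrl.get_obs();print(o["opening"],o["torque"],o["wrist_force"])
E
```

```text
(232, 112) [57 58 56] [ 453.3 -202.2  128. ]
(258, 112) [58 59 56] [ 452.9 -210.3  129.2]
(232, 135) [59 58 56] [ 453.8 -202.6  145.7]
(258, 135) [60 60 58] [ 453.  -209.7  145.7]
(232, 160) [62 61 59] [ 453.  -202.6  157.3]
(258, 160) [60 60 58] [ 452.9 -209.2  158.5]
(210, 140) [27 27 27] [ 450.2 -196.1  139.5]
(280, 140) [27 26 31] [ 448.6 -215.3  140.7]
(285, 90) [79 51 37] [ 440.3 -221.8   81.1]
(275, 80) [78 50 37] [ 446.9 -217.8   86. ]
(245, 100) [69 44 30] [ 453.1 -206.4  118.7]
(138, 120) [108  67  49] [ 448.6 -170.9  116.7]
(180, 82) [107  67  47] [ 461.2 -186.8  118.4]
(225, 88) [103  67  47] [ 458.6 -200.9  121. ]
(190, 130) [36 23 18] [ 445.  -187.6  119.5]
0.002689633967984529 [-1.43582362  0.50076525 -0.0232032 ] [-2.14089389 -9.26966734 26.38485946]
```

The fingers are shut at y=-0.206, at the jar's -y rim, and the jar is shifted and slightly tilted (rim at (185,130) in the crop). I'll relieve the load by going to the measured pose, then rise slowly with the fingers shut.

Request:
{"method": "servo_tool", "body": {
  "motion": [
    [[0.2,0.25,-0.3,0,1],[0.4,0.5,-0.6,0,1],[0.4,0.5,-0.6,0,1],[0.4,0.5,-0.9,0,1],[0.4,0.5,-0.9,0,1]]
  ]
}}

```text
time_s: 4.15
eef_pos: [0.44, -0.2043, 0.1186]
eef_rot: [-0.0, 0.999, -0.051, -0.0]
wrist_force: [0.6, 0.0, 0.6]
opening: -0.001
grasp_force: 0.0
```

```bash
cat >> h.py <<'E'
def rim(c,z,xy,r=.05,dz=.012):
    W=cloud(c);hsv=cv2.cvtColor(c["pixels"],cv2.COLOR_RGB2HSV)
    ter=(hsv[...,1]>70)&((hsv[...,0]<15)|(hsv[...,0]>170))
    q=ter&(abs(W[...,2]-z)<dz)&(np.hypot(W[...,0]-xy[0],W[...,1]-xy[1])<r)
    q=cv2.erode(q.astype(np.uint8),np.ones((2,2)))>0
    P=W[q];A=np.c_[P[:,:2]-np.array(xy),np.ones(len(P))];s=np.linalg.lstsq(A,P[:,2],rcond=None)[0]
    R=cv2.minAreaRect(np.float32(P[:,:2]*1000));print("rim",len(P),np.round(R[0],1),np.round(R[1],1),round(R[2],1),"tilt slopes",np.round(s[:2],3),"z",np.round(s[2],4))
def rep():
    from bench import ctrl
    o=ctrl.get_obs();go();print("F",np.round(o["wrist_force"],1),"open",round(float(o["opening"]),3),"grip",round(float(o["grasp_force"]),1))
E
python3 - <<'E'
from h import *
from bench import ctrl
rep()
c=wrist();rim(c,.118,(.444,-.19))
s=ctrl.camera("scene");rim(s,.118,(.444,-.19))
a=c["pixels"][180:420,120:440];b=s["pixels"][80:200,160:320]
cv2.imwrite("pics/c3.png",np.hstack([cv2.resize(a,(480,360)),cv2.resize(b[:,20:127],(320,360))])[:,:,::-1])
E
```

```text
t 4.15 pos [ 0.44   -0.2043  0.1186] yaw -5.9 tilt 0.05
F [0.6 0.  0.6] open -0.001 grip 0.0
rim 2206 [ 444.  -199.2] [27.9 40.8] 9.8 tilt slopes [-0.119  0.016] z 0.1179
rim 204 [ 444.  -193.5] [28.1 39.2] 51.8 tilt slopes [-0.222 -0.217] z 0.117
```

View pics/c3.png

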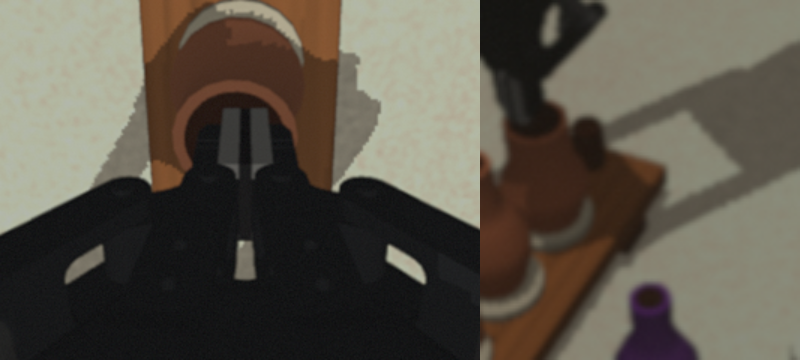

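```bash
python3 - <<'E'
from h import *
c=wrist();W=cloud(c);print(np.round(c["hand_eye"],3).tolist())
for cv_ in(95,100,104,107,110,113,118,125,140,160):
    for cu in(230,260):
        u,v=120+cu*2//3,180+cv_*2//3;print((cu,cv_),c["pixels"][v,u],np.round(W[v,u]*1000,1),end=" ")
    print()
E
```

```text
[[-0.0, -0.961, -0.277, 0.071], [1.0, -0.0, 0.0, -0.0], [-0.0, -0.277, 0.961, -0.149], [0.0, 0.0, 0.0, 1.0]]
(230, 95) [35 24 18] [ 453.2 -200.7  119.8] (260, 95) [109  70  50] [ 451.5 -210.2  118.1] 
(230, 100) [38 24 18] [ 451.6 -200.5  119.6] (260, 100) [64 41 32] [ 450.3 -210.1  118.9] 
(230, 104) [38 25 20] [ 449.3 -200.2  117.7] (260, 104) [37 25 19] [ 449.  -209.9  119.4] 
(230, 107) [38 28 21] [ 448.5 -200.1  118.3] (260, 107) [40 30 26] [ 447.5 -209.8  118.5] 
(230, 110) [61 60 58] [ 452.2 -200.8  129.5] (260, 110) [59 57 56] [ 451.7 -209.9  130.5] 
(230, 113) [59 60 57] [ 452.6 -201.   132.7] (260, 113) [59 59 56] [ 451.5 -209.8  132.1] 
(230, 118) [60 60 57] [ 452.3 -201.   135.2] (260, 118) [60 59 58] [ 451.5 -209.7  135.4] 
(230, 125) [60 60 56] [ 453.1 -201.3  142.1] (260, 125) [58 59 56] [ 451.4 -209.5  140.2] 
(230, 140) [60 60 57] [ 452.5 -201.5  150. ] (260, 140) [59 58 57] [ 451.8 -209.3  150.3] 
(230, 160) [60 59 57] [ 451.9 -201.7  159.3] (260, 160) [59 59 57] [ 451.4 -209.   159.8]
```

The depth readings settle it. The jar's top is solid, and the shut fingertips sit at z≈0.129 with the TCP at 0.1186. So the tips are about 10 mm behind the reported TCP, not 25 mm ahead of it, and the closing fingers swung down onto the lid. From here on I'll use this measured reach, about 35 mm shorter. The jar is upright again; I'll rise, open and re-measure.

Request:
{"method": "servo_tool", "body": {
  "motion": [
    [[0,0,-1.5,0,1],[0,0,-4,0,1],[0,0,-7,0,0],[0,0,-7,0,-1],[0,0,-7,0,-1]]
  ]
}}

```text
time_s: 4.8
eef_pos: [0.4405, -0.2048, 0.1892]
eef_rot: [0.0, 0.999, -0.051, 0.0]
wrist_force: [0.5, -0.3, 0.2]
opening: 0.507
grasp_force: 0.0
```

Request:
{"method": "servo_tool", "body": {
  "motion": [
    [[0,0,0,0,-1],[0,0,0,0,-1],[0,0,0,0,-1],[0,0,0,0,-1]]
  ]
}}

```text
time_s: 5.2
eef_pos: [0.44, -0.2045, 0.1883]
eef_rot: [-0.0, 0.999, -0.052, -0.0]
wrist_force: [0.1, 0.1, -0.8]
opening: 0.999
grasp_force: 0.0
```

```bash
python3 - <<'E'
from h import *
from bench import ctrl
rep()
for n,c in(("w",wrist()),("s",ctrl.camera("scene")),("t",ctrl.camera("top"))):
    print(n);rim(c,.118,(.441,-.2),.035);rim(c,.136,(.502,-.208),.03)
    if n=="w":
        W=cloud(c);d=(c["pixels"].max(2)<75)&(W[...,2]>.15)&(np.ptp(c["pixels"].astype(int),axis=2)<8)
        hh=W[d];R=toolR(ctrl.get_obs());L=(hh-ctrl.get_obs()["eef_pos"])@R
        f=L[abs(L[:,0])<.02]
        for a,b in((0,.03),(.03,.07),(-.03,0),(-.07,-.03)):
            k=f[(f[:,1]>a)&(f[:,1]<b)]
            if len(k): i=np.percentile(k[:,2],99);e=k[k[:,2]>i-.01];print("finger tool y",np.round(np.percentile(e[:,1],[2,98]),4),"tip z",round(i,4),"x",np.round(np.percentile(e[:,0],[2,98]),4))
E
```

```text
t 5.2 pos [ 0.44   -0.2045  0.1883] yaw -5.91 tilt 0.07
F [ 0.1  0.1 -0.8] open 0.999 grip 0.0
w
rim 2581 [ 437. -201.] [41.8 40.6] 9.8 tilt slopes [-0.026  0.01 ] z 0.118
rim 1237 [ 501.6 -209.7] [23.3 23. ] 83.8 tilt slopes [0.007 0.007] z 0.1363
finger tool y [0.0006 0.0295] tip z -0.0794 x [0.0102 0.0184]
finger tool y [0.0419 0.0544] tip z -0.0246 x [-0.0088  0.0121]
finger tool y [-0.0295 -0.0006] tip z -0.0793 x [0.0102 0.0183]
finger tool y [-0.0551 -0.0426] tip z -0.0244 x [-0.0088  0.012 ]
s
rim 226 [ 441.  -197.8] [36.7 38.6] 77.7 tilt slopes [-0.161 -0.17 ] z 0.118
rim 144 [ 504.6 -207.4] [22.  20.4] 41.8 tilt slopes [-0.278 -0.278] z 0.1366
t
rim 89 [ 449.3 -200. ] [34.3 10.9] 84.5 tilt slopes [-0.04  -0.011] z 0.1178
rim 181 [ 499.7 -208.7] [24.2 22.2] 82.8 tilt slopes [-0.006 -0.043] z 0.1352
```

Wrist depth confirms that the open fingertips are 24.5 mm behind the TCP. The jar stands upright at (437,-201). I'll grasp its collar with the TCP at z≈0.075.

Request:
{"method": "servo_tool", "body": {
  "motion": [
    [[-0.2,-0.3,4,0,-1],[-0.2,-0.3,8,0,-1],[-0.2,-0.3,10,0,-1],[-0.2,-0.3,11.3,0,-1],[-0.2,-0.3,11.3,0,-1]]
  ]
}}

```text
time_s: 5.85
eef_pos: [0.4377, -0.2009, 0.0744]
eef_rot: [-0.001, 0.999, -0.052, -0.001]
wrist_force: [-0.2, 0.3, 0.8]
opening: 1.0
grasp_force: 0.0
```

Request:
{"method": "servo_tool", "body": {
  "motion": [
    [[0,0,0,0,-1],[0,0,0,0,-0.5],[0,0,0,0,-0.2],[0,0,0,0,0],[0,0,0,0,0]]
  ]
}}

```text
time_s: 6.35
eef_pos: [0.4392, -0.2015, 0.0769]
eef_rot: [-0.0, 0.999, -0.052, 0.001]
wrist_force: [0.3, 3.5, 6.1]
opening: 0.501
grasp_force: 6.6
```

Request:
{"method": "servo_tool", "body": {
  "motion": [
    [[0,0,0,0,0.1],[0,0,0,0,0.5],[0,0,0,0,1],[0,0,0,0,1],[0,0,0,0,1]]
  ]
}}

```text
time_s: 6.85
eef_pos: [0.4393, -0.2014, 0.0772]
eef_rot: [-0.0, 0.999, -0.052, 0.001]
wrist_force: [-2.3, 4.1, 9.2]
opening: 0.477
grasp_force: 60.2
```

Grip 60 N at an opening of 40 mm, so the jar is held. Lifting.

Request:
{"method": "servo_tool", "body": {
  "motion": [
    [[0,0,-1,0,1],[0,0,-3,0,1],[0,0,-6,0,1],[0,0,-9.5,0,1],[0,0,-13,0,1]]
  ]
}}

```text
time_s: 7.35
eef_pos: [0.438, -0.2013, 0.2072]
eef_rot: [-0.0, 0.999, -0.052, -0.0]
wrist_force: [0.8, 0.0, -1.8]
opening: 0.48
grasp_force: 60.9
```

Request:
{"method": "servo_tool", "body": {
  "motion": [
    [[0,0,0,0,1],[0,0,0,0,1]]
  ]
}}

```text
time_s: 7.55
eef_pos: [0.4387, -0.2017, 0.2065]
eef_rot: [0.001, 0.999, -0.052, 0.001]
wrist_force: [0.4, -0.4, -2.6]
opening: 0.48
grasp_force: 61.1
```

```bash
python3 - <<'E'
from h import *
from bench import ctrl
rep();go([.6335,.1587,.21])
c=wrist();rim(c,.118+.131,(.4375,-.201),.035)
E
```

```text
t 7.55 pos [ 0.4387 -0.2017  0.2065] yaw -5.91 tilt 0.1
F [ 0.4 -0.4 -2.6] open 0.48 grip 61.1
t 7.55 pos [ 0.4387 -0.2017  0.2065] yaw -5.91 tilt 0.1
shift cm [ 15.66 -37.86  -0.37]
rim 8667 [ 436.4 -201.3] [40.9 42.5] 83.7 tilt slopes [-0.058  0.008] z 0.2472
```

Request:
{"method": "servo_tool", "body": {
  "motion": [
    [[1.2,-3,0,0,1],[2.8,-6.8,0,0,1],[4.5,-11,0,0,1],[6.2,-15,0,0,1],[8,-19,0,0,1]]
  ]
}}

```text
time_s: 8.1
eef_pos: [0.5369, -0.0189, 0.2035]
eef_rot: [-0.0, 0.999, -0.052, -0.002]
wrist_force: [1.3, -0.3, -2.6]
opening: 0.478
grasp_force: 61.3
```

Request:
{"method": "servo_tool", "body": {
  "motion": [
    [[1.7,-4.2,0,0,1],[3.5,-8.5,0,0,1],[5.3,-12.8,0,0,1],[6.8,-16.5,0,0,1],[7.8,-18.9,0,0,1]]
  ]
}}

```text
time_s: 8.6
eef_pos: [0.634, 0.1619, 0.2026]
eef_rot: [0.0, 0.999, -0.051, -0.002]
wrist_force: [0.2, -0.0, -2.3]
opening: 0.478
grasp_force: 61.4
```

Request:
{"method": "servo_tool", "body": {
  "motion": [
    [[0,0,0,0,1],[0,0,0,0,1],[0,0,0,0,1]]
  ]
}}

```text
time_s: 8.9
eef_pos: [0.6337, 0.1582, 0.2043]
eef_rot: [0.0, 0.999, -0.052, -0.001]
wrist_force: [0.2, -0.4, -2.7]
opening: 0.472
grasp_force: 61.4
```

```bash
python3 - <<'E'
from h import *
from bench import ctrl
rep();go([.6355,.1587,.09])
c=wrist();rim(c,.247,(.6335,.1587),.035);W=cloud(c)
cv2.imwrite("pics/w2.png",c["pixels"][:,:,::-1])
np.savez("pics/w2.npz",**c)
E
```

```text
t 8.9 pos [0.6337 0.1582 0.2043] yaw -5.95 tilt 0.17
F [ 0.2 -0.4 -2.7] open 0.472 grip 61.4
t 8.9 pos [0.6337 0.1582 0.2043] yaw -5.95 tilt 0.17
shift cm [ 0.2  -0.08 11.43]
rim 8591 [631.4 158.4] [42.5 41. ] 26.1 tilt slopes [-0.056  0.009] z 0.2449
```

View pics/w2.png

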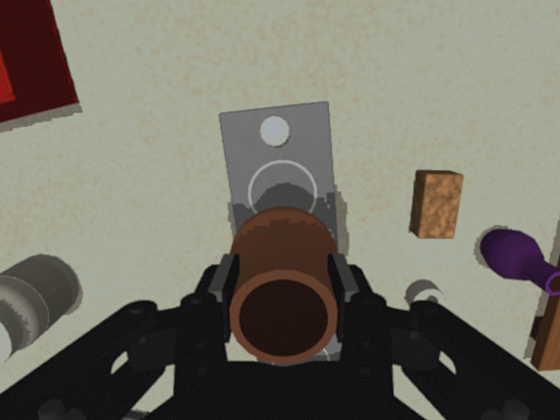

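The jar is held upright over the shelf. The prop is at (274,131) and ring 1 is partly visible around (283,190). I'll fit the ring and prop from this picture.

```bash
python3 - <<'E'
from h import *
from scipy.optimize import least_squares
c=dict(np.load("pics/w2.npz"));g=cv2.cvtColor(c["pixels"],cv2.COLOR_RGB2GRAY).astype(int)
th=cv2.morphologyEx(g.astype(np.uint8),cv2.MORPH_TOPHAT,np.ones((9,9)))
m=np.zeros_like(th);m[155:225,243:323]=(th[155:225,243:323]>14)
v,u=np.nonzero(m);P=onplane(c,np.c_[u,v],.046)[:,:2]
f=least_squares(lambda s:np.hypot(*(P-s).T)-.0325,[.633,.159],loss="soft_l1",f_scale=.001)
print("ring",len(P),f.x,np.median(abs(f.fun)))
m=np.zeros_like(th);m[112:150,255:295]=(g[112:150,255:295]>g[131,274]-30);v,u=np.nonzero(m)
P=onplane(c,np.c_[u,v],.081)[:,:2]*1000;print("prop",cv2.minEnclosingCircle(np.float32(P)))
E
```

```text
ring 584 [0.6320083  0.15925956] 0.0009480473384923631
prop ((694.004638671875, 159.1356658935547), 11.765772819519043)
```

Request:
{"method": "servo_tool", "body": {
  "motion": [
    [[0.1,-0.1,3,0,1],[0.1,-0.1,6.5,0,1],[0.1,-0.1,9.5,0,1],[0.1,-0.1,11,0,1],[0.1,-0.1,11.3,0,1]]
  ]
}}

```text
time_s: 9.45
eef_pos: [0.6342, 0.159, 0.0906]
eef_rot: [0.0, 0.999, -0.052, -0.002]
wrist_force: [-0.0, 0.1, -1.7]
opening: 0.478
grasp_force: 61.5
```

Request:
{"method": "servo_tool", "body": {
  "motion": [
    [[0,0,0,0,1],[0,0,0.2,0,1],[0,0,0.3,0,1],[0,0,0.4,0,1],[0,0,0.4,0,1]]
  ]
}}

```text
time_s: 9.95
eef_pos: [0.6361, 0.1601, 0.0894]
eef_rot: [-0.0, 0.999, -0.051, 0.0]
wrist_force: [-0.7, -0.2, -2.6]
opening: 0.477
grasp_force: 61.4
```

Request:
{"method": "servo_tool", "body": {
  "motion": [
    [[0,0,0.1,0,1],[0,0,0.2,0,1],[0,0,0.3,0,1],[0,0,0.3,0,1]]
  ]
}}

```text
time_s: 10.35
eef_pos: [0.6357, 0.16, 0.0856]
eef_rot: [0.0, 0.999, -0.052, -0.0]
wrist_force: [-0.8, 0.5, -2.9]
opening: 0.479
grasp_force: 61.4
```

Request:
{"method": "servo_tool", "body": {
  "motion": [
    [[0,0,0.1,0,1],[0,0,0.1,0,1],[0,0,0.2,0,1],[0,0,0.2,0,1]]
  ]
}}

```text
time_s: 10.75
eef_pos: [0.6361, 0.16, 0.0853]
eef_rot: [0.0, 0.999, -0.051, 0.0]
wrist_force: [-3.6, -0.3, 7.6]
opening: 0.48
grasp_force: 62.8
```

Contact shows as +7.6 N. Opening and withdrawing.

Request:
{"method": "servo_tool", "body": {
  "motion": [
    [[0,0,0,0,-0.05],[0,0,0,0,-0.2],[0,0,0,0,-0.6],[0,0,0,0,-1],[0,0,0,0,-1]]
  ]
}}

```text
time_s: 11.25
eef_pos: [0.6359, 0.16, 0.0838]
eef_rot: [0.0, 0.999, -0.052, -0.0]
wrist_force: [-0.1, 0.1, 0.0]
opening: 1.003
grasp_force: 0.0
```

Request:
{"method": "servo_tool", "body": {
  "motion": [
    [[0,0,0,0,-1],[0,0,-2,0,-1],[0,0,-5,0,-1],[0,0,-8.5,0,-1],[0,0,-12,0,-1]]
  ]
}}

```text
time_s: 11.75
eef_pos: [0.6355, 0.16, 0.2048]
eef_rot: [0.0, 0.999, -0.052, -0.0]
wrist_force: [0.5, -0.0, 0.4]
opening: 1.003
grasp_force: 0.0
```

```bash
python3 - <<'E'
from h import *
from bench import ctrl
rep();go([.5025,-.2085,.2])
c=wrist();rim(c,.126,(.6335,.1587),.035)
rim(ctrl.camera("top"),.126,(.6335,.1587),.035)
E
```

```text
t 11.75 pos [0.6355 0.16   0.2048] yaw -5.91 tilt 0.05
F [ 0.5 -0.   0.4] open 1.003 grip 0.0
t 11.75 pos [0.6355 0.16   0.2048] yaw -5.91 tilt 0.05
shift cm [-9.44 38.03  0.49]
rim 2350 [634.  159.4] [40.7 41.7] 66.9 tilt slopes [-0.02   0.005] z 0.1261
rim 296 [630.6 159.9] [39.4 38.2] 58.9 tilt slopes [0.04  0.072] z 0.1249
```

The jar is standing at (634,159), upright, within 2 mm of its ring. Next is the bottle.

Request:
{"method": "servo_tool", "body": {
  "motion": [
    [[-1.1,4.6,0,0,-1],[-2.2,9.2,0,0,-1],[-3.4,13.8,0,0,-1],[-4.5,18.4,0,0,-1],[-5.7,23,0,0,-1]]
  ]
}}

```text
time_s: 12.35
eef_pos: [0.5545, -0.0643, 0.2035]
eef_rot: [-0.0, 0.999, -0.051, -0.0]
wrist_force: [1.3, -0.4, -1.0]
opening: 1.001
grasp_force: 0.0
```

Request:
{"method": "servo_tool", "body": {
  "motion": [
    [[-1,4,0,0,-1],[-2,8,0,0,-1],[-2.9,12,0,0,-1],[-3.6,15,0,0,-1],[-3.6,15,0,0,-1]]
  ]
}}

```text
time_s: 12.85
eef_pos: [0.503, -0.2118, 0.2035]
eef_rot: [0.001, 0.999, -0.054, -0.0]
wrist_force: [0.6, 0.8, -0.5]
opening: 0.998
grasp_force: 0.0
```

Request:
{"method": "servo_tool", "body": {
  "motion": [
    [[0,0,0,0,-1],[0,0,0,0,-1],[0,0,0,0,-1]]
  ]
}}

```text
time_s: 13.15
eef_pos: [0.5046, -0.2071, 0.2037]
eef_rot: [-0.0, 0.999, -0.051, -0.0]
wrist_force: [-0.3, -0.4, -0.2]
opening: 0.999
grasp_force: 0.0
```

```bash
python3 - <<'E'
from h import *
rep()
c=wrist();rim(c,.136,(.502,-.209),.03);rim(c,.114,(.57,-.2145),.04);rim(c,.122,(.634,-.221),.04)
go([.502,-.2095,.093])
E
```

```text
t 13.15 pos [ 0.5046 -0.2071  0.2037] yaw -5.81 tilt 0.03
F [-0.3 -0.4 -0.2] open 0.999 grip 0.0
rim 976 [ 502.3 -209.9] [24.5 23.7] 2.4 tilt slopes [-0.075  0.024] z 0.1359
rim 3709 [ 569.9 -215.8] [42.9 43.2] 82.8 tilt slopes [0.004 0.002] z 0.1144
rim 3991 [ 628.6 -221.6] [47.5 37.8] 84.4 tilt slopes [0.037 0.001] z 0.1225
t 13.2 pos [ 0.5046 -0.2072  0.2038] yaw -5.81 tilt 0.01
shift cm [-0.24  0.26 11.08]
```

Request:
{"method": "servo_tool", "body": {
  "motion": [
    [[-0.2,0.2,4,0,-1],[-0.2,0.2,8,0,-1],[-0.2,0.2,10,0,-1],[-0.2,0.2,11,0,-1],[-0.2,0.2,11,0,-1]]
  ]
}}

```text
time_s: 13.7
eef_pos: [0.5016, -0.2091, 0.0928]
eef_rot: [-0.001, 0.999, -0.051, -0.001]
wrist_force: [0.2, 0.5, 0.2]
opening: 1.003
grasp_force: 0.0
```

Request:
{"method": "servo_tool", "body": {
  "motion": [
    [[0,0,0,0,-0.5],[0,0,0,0,0],[0,0,0,0,0.2],[0,0,0,0,0.3],[0,0,0,0,0.35]]
  ]
}}

```text
time_s: 14.2
eef_pos: [0.5026, -0.2102, 0.0947]
eef_rot: [0.0, 0.999, -0.052, 0.001]
wrist_force: [0.4, 1.6, 3.7]
opening: 0.327
grasp_force: 1.8
```

Request:
{"method": "servo_tool", "body": {
  "motion": [
    [[0,0,0,0,0.4],[0,0,0,0,0.5],[0,0,0,0,1],[0,0,0,0,1],[0,0,0,0,1]]
  ]
}}

```text
time_s: 14.7
eef_pos: [0.5027, -0.2099, 0.0949]
eef_rot: [-0.0, 0.999, -0.052, 0.001]
wrist_force: [-0.4, 3.0, 7.2]
opening: 0.279
grasp_force: 54.2
```

Request:
{"method": "servo_tool", "body": {
  "motion": [
    [[0,0,-1,0,1],[0,0,-3,0,1],[0,0,-6,0,1],[0,0,-9,0,1],[0,0,-12,0,1]]
  ]
}}

```text
time_s: 15.2
eef_pos: [0.5016, -0.2101, 0.2152]
eef_rot: [0.0, 0.999, -0.052, -0.0]
wrist_force: [0.9, -0.7, -2.0]
opening: 0.275
grasp_force: 54.4
```

Request:
{"method": "servo_tool", "body": {
  "motion": [
    [[0,0,0,0,1],[0,0,0,0,1]]
  ]
}}

```text
time_s: 15.4
eef_pos: [0.5021, -0.2104, 0.2143]
eef_rot: [0.0, 0.999, -0.052, 0.0]
wrist_force: [-0.1, -0.9, -3.7]
opening: 0.283
grasp_force: 54.4
```

```bash
python3 - <<'E'
from h import *
c=wrist();rim(c,.136+.12,(.5025,-.209),.03)
rep();go([.567,.159,.21])
E
```

```text
rim 3466 [ 501.3 -210.1] [23.9 25.9] 82.8 tilt slopes [-0.172  0.025] z 0.2548
t 15.45 pos [ 0.5014 -0.2099  0.2131] yaw -5.92 tilt 0.07
F [-0.9  0.1 -1.4] open 0.278 grip 54.4
t 15.45 pos [ 0.5014 -0.2099  0.2131] yaw -5.92 tilt 0.07
shift cm [  2.72 -37.37   0.32]
```

Request:
{"method": "servo_tool", "body": {
  "motion": [
    [[0.2,-3,0,0,1],[0.5,-7,0,0,1],[0.8,-11.2,0,0,1],[1.1,-15.5,0,0,1],[1.4,-19.8,0,0,1]]
  ]
}}

```text
time_s: 15.95
eef_pos: [0.5351, -0.0129, 0.2117]
eef_rot: [-0.0, 0.999, -0.052, -0.002]
wrist_force: [0.1, -0.6, -2.7]
opening: 0.275
grasp_force: 54.5
```

Request:
{"method": "servo_tool", "body": {
  "motion": [
    [[0.3,-4.2,0,0,1],[0.6,-8.4,0,0,1],[0.9,-12.4,0,0,1],[1.2,-15.6,0,0,1],[1.3,-17.6,0,0,1]]
  ]
}}

```text
time_s: 16.45
eef_pos: [0.5662, 0.1615, 0.2114]
eef_rot: [0.0, 0.999, -0.051, -0.002]
wrist_force: [0.3, -0.5, -1.8]
opening: 0.28
grasp_force: 54.6
```

Request:
{"method": "servo_tool", "body": {
  "motion": [
    [[0,0,0,0,1],[0,0,0,0,1],[0,0,0,0,1]]
  ]
}}

```text
time_s: 16.75
eef_pos: [0.5668, 0.1581, 0.2128]
eef_rot: [0.0, 0.999, -0.052, -0.001]
wrist_force: [0.8, -0.5, -1.2]
opening: 0.275
grasp_force: 54.6
```

```bash
python3 - <<'E'
from h import *
from bench import ctrl
c=wrist();rim(c,.255,(.567,.159),.03);rim(c,.255,(.567,.159),.03,.003)
s=ctrl.camera("scene")
cv2.imwrite("pics/c4.png",np.hstack([cv2.resize(c["pixels"],(480,360)),cv2.resize(s["pixels"][60:330,280:520],(320,360))])[:,:,::-1])
rep();go([.5675,.159,.103])
E
```

```text
rim 3435 [566.2 158.3] [23.8 25.7] 82.9 tilt slopes [-0.161  0.021] z 0.2533
rim 2769 [566.1 158.5] [24.5 24.9] 50.9 tilt slopes [-0.002 -0.006] z 0.254
t 16.85 pos [0.5672 0.1579 0.2134] yaw -6.0 tilt 0.05
F [ 0.5  0.4 -1.6] open 0.277 grip 54.6
t 16.85 pos [0.5672 0.1579 0.2134] yaw -6.0 tilt 0.05
shift cm [ 0.03 -0.11 11.04]
```

View pics/c4.png

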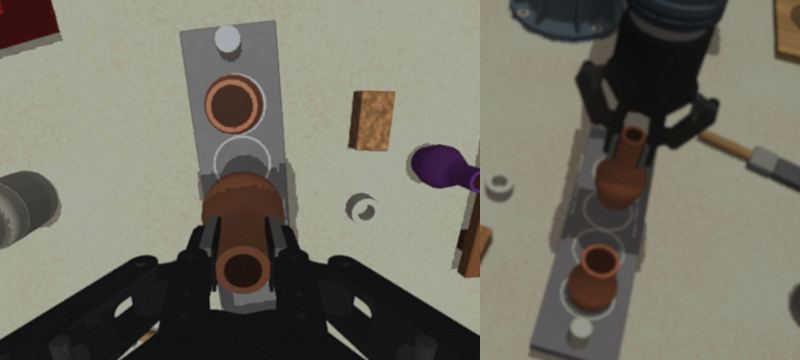

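The jar stands inside ring 1 at (235,105). The bottle hangs upright, and ring 2 shows at (242,160). Lowering.

Request:
{"method": "servo_tool", "body": {
  "motion": [
    [[0,-0.1,3,0,1],[0,-0.1,6.5,0,1],[0,-0.1,9,0,1],[0,-0.1,10.3,0,1],[0,-0.1,10.5,0,1]]
  ]
}}

```text
time_s: 17.35
eef_pos: [0.5664, 0.1593, 0.1072]
eef_rot: [0.0, 0.999, -0.052, -0.002]
wrist_force: [-0.3, 0.2, -1.2]
opening: 0.285
grasp_force: 54.7
```

Request:
{"method": "servo_tool", "body": {
  "motion": [
    [[0,0,0,0,1],[0,0,0.1,0,1],[0,0,0.2,0,1],[0,0,0.3,0,1],[0,0,0.3,0,1]]
  ]
}}

```text
time_s: 17.85
eef_pos: [0.5677, 0.1602, 0.1063]
eef_rot: [-0.0, 0.999, -0.051, 0.0]
wrist_force: [0.5, 0.8, -0.8]
opening: 0.278
grasp_force: 54.7
```

Request:
{"method": "servo_tool", "body": {
  "motion": [
    [[0,0,0.1,0,1],[0,0,0.2,0,1],[0,0,0.3,0,1],[0,0,0.3,0,1]]
  ]
}}

```text
time_s: 18.25
eef_pos: [0.5676, 0.1601, 0.103]
eef_rot: [-0.0, 0.999, -0.052, 0.0]
wrist_force: [-1.2, -0.5, -0.0]
opening: 0.278
grasp_force: 54.8
```

Request:
{"method": "servo_tool", "body": {
  "motion": [
    [[0,0,0.1,0,1],[0,0,0.1,0,1],[0,0,0.1,0,1]]
  ]
}}

```text
time_s: 18.55
eef_pos: [0.5678, 0.1601, 0.1029]
eef_rot: [-0.0, 0.999, -0.052, 0.0]
wrist_force: [-3.2, 0.1, 5.5]
opening: 0.277
grasp_force: 56.0
```

Request:
{"method": "servo_tool", "body": {
  "motion": [
    [[0,0,0,0,0.4],[0,0,0,0,0.3],[0,0,0,0,0],[0,0,0,0,-0.6],[0,0,0,0,-1]]
  ]
}}

```text
time_s: 19.05
eef_pos: [0.5674, 0.1601, 0.1017]
eef_rot: [0.0, 0.999, -0.052, -0.0]
wrist_force: [-0.5, -0.3, -0.5]
opening: 0.826
grasp_force: 0.0
```

Request:
{"method": "servo_tool", "body": {
  "motion": [
    [[0,0,0,0,-1],[0,0,0,0,-1],[0,0,-3,0,-1],[0,0,-6.5,0,-1],[0,0,-10,0,-1]]
  ]
}}

```text
time_s: 19.55
eef_pos: [0.5671, 0.16, 0.2026]
eef_rot: [0.0, 0.999, -0.052, -0.001]
wrist_force: [0.4, 0.3, 0.6]
opening: 1.0
grasp_force: 0.0
```

```bash
python3 - <<'E'
from h import *
c=wrist();rim(c,.144,(.5675,.159),.03,.004);rim(c,.126,(.634,.159),.035,.004)
rep();go([.57,-.2155,.2])
E
```

```text
rim 955 [567.3 159.8] [23.4 24.4] 80.9 tilt slopes [-0.005  0.006] z 0.1441
rim 2973 [633.5 160. ] [40.  40.4] 83.7 tilt slopes [-0.002 -0.001] z 0.1264
t 19.6 pos [0.5707 0.1605 0.21  ] yaw -5.9 tilt 0.54
F [2.1 1.5 5. ] open 0.998 grip 0.0
t 19.6 pos [0.5707 0.1605 0.21  ] yaw -5.9 tilt 0.54
shift cm [ 3.78 37.41  0.97]
```

The bottle stands upright at (567,160). Next is the square pot.

Request:
{"method": "servo_tool", "body": {
  "motion": [
    [[0.5,4.7,0,0,-1],[1,9.4,0,0,-1],[1.6,14.1,0,0,-1],[2.1,18.8,0,0,-1],[2.6,23,0,0,-1]]
  ]
}}

```text
time_s: 20.1
eef_pos: [0.5695, -0.0735, 0.2019]
eef_rot: [0.0, 0.999, -0.052, 0.0]
wrist_force: [0.7, 0.3, 0.7]
opening: 0.997
grasp_force: 0.0
```

Request:
{"method": "servo_tool", "body": {
  "motion": [
    [[0.5,4.5,0,0,-1],[1,8.5,0,0,-1],[1.4,12,0,0,-1],[1.6,14.3,0,0,-1],[1.6,14.3,0,0,-1]]
  ]
}}

```text
time_s: 20.6
eef_pos: [0.5705, -0.2186, 0.2016]
eef_rot: [0.0, 0.999, -0.053, 0.0]
wrist_force: [0.5, 0.3, 0.2]
opening: 1.002
grasp_force: 0.0
```

Request:
{"method": "servo_tool", "body": {
  "motion": [
    [[0,0,0,0,-1],[0,0,0,0,-1],[0,0,0,0,-1]]
  ]
}}

```text
time_s: 20.9
eef_pos: [0.571, -0.214, 0.2019]
eef_rot: [-0.0, 0.999, -0.051, -0.0]
wrist_force: [-0.3, 0.1, 0.0]
opening: 1.0
grasp_force: 0.0
```

```bash
python3 - <<'E'
from h import *
rep()
c=wrist();rim(c,.114,(.57,-.2155),.04,.004);rim(c,.122,(.634,-.221),.04,.004)
go([.57,-.2155,.0585])
E
```

```text
t 20.9 pos [ 0.571  -0.214   0.2019] yaw -5.82 tilt 0.02
F [-0.3  0.1  0. ] open 1.0 grip 0.0
rim 3025 [ 570.2 -216.3] [43.1 43.6] 82.6 tilt slopes [-0.002  0.002] z 0.1142
rim 3806 [ 633.9 -222.3] [46.4 47. ] 37.4 tilt slopes [0.004 0.   ] z 0.1224
t 20.95 pos [ 0.5711 -0.2141  0.202 ] yaw -5.82 tilt 0.01
shift cm [-0.09  0.16 14.35]
```

Request:
{"method": "servo_tool", "body": {
  "motion": [
    [[-0.1,0.2,4,1.5,-1],[-0.1,0.2,8,1.5,-1],[-0.1,0.2,11.5,1.5,-1],[-0.1,0.2,13.5,1.5,-1],[-0.1,0.2,13.6,1.5,-1]]
  ]
}}

```text
time_s: 21.45
eef_pos: [0.5674, -0.2149, 0.0624]
eef_rot: [-0.002, 0.998, -0.064, -0.003]
wrist_force: [-0.6, 1.2, 1.0]
opening: 1.001
grasp_force: 0.0
```

Request:
{"method": "servo_tool", "body": {
  "motion": [
    [[0,0,0,0,-0.8],[0,0,0,0,-0.4],[0,0,0,0,-0.2],[0,0,0,0,-0.05],[0,0,0,0,0]]
  ]
}}

```text
time_s: 21.95
eef_pos: [0.5707, -0.2174, 0.0674]
eef_rot: [0.0, 0.998, -0.065, 0.001]
wrist_force: [-0.4, 2.3, 6.2]
opening: 0.508
grasp_force: 44.8
```

Request:
{"method": "servo_tool", "body": {
  "motion": [
    [[0,0,0,0,0.1],[0,0,0,0,0.4],[0,0,0,0,1],[0,0,0,0,1],[0,0,0,0,1]]
  ]
}}

```text
time_s: 22.45
eef_pos: [0.5707, -0.2175, 0.0675]
eef_rot: [0.0, 0.998, -0.065, 0.001]
wrist_force: [0.6, 3.7, 6.4]
opening: 0.508
grasp_force: 61.0
```

Request:
{"method": "servo_tool", "body": {
  "motion": [
    [[0,0,-1,0,1],[0,0,-3,0,1],[0,0,-6,0,1],[0,0,-9,0,1],[0,0,-12,0,1]]
  ]
}}

```text
time_s: 22.95
eef_pos: [0.5692, -0.2171, 0.1871]
eef_rot: [-0.0, 0.998, -0.065, -0.0]
wrist_force: [-0.3, -0.7, -1.3]
opening: 0.509
grasp_force: 61.2
```

Request:
{"method": "servo_tool", "body": {
  "motion": [
    [[0,0,0,0,1],[0,0,0,0,1]]
  ]
}}

```text
time_s: 23.15
eef_pos: [0.5697, -0.2173, 0.1863]
eef_rot: [0.0, 0.998, -0.065, 0.0]
wrist_force: [-0.8, 0.1, -2.5]
opening: 0.51
grasp_force: 61.2
```

```bash
python3 - <<'E'
from h import *
c=wrist();rim(c,.114+.12,(.5705,-.216),.04,.006)
rep();go([.501,.159,.19])
E
```

```text
rim 11404 [ 570.5 -217.5] [44.3 42.2] 82.3 tilt slopes [-0.023  0.005] z 0.233
t 23.2 pos [ 0.5689 -0.2168  0.1848] yaw -7.42 tilt 0.1
F [ 0.5  0.8 -2.2] open 0.511 grip 61.2
t 23.2 pos [ 0.5689 -0.2168  0.1848] yaw -7.42 tilt 0.1
shift cm [-11.59 -36.39  -0.48]
```

Request:
{"method": "servo_tool", "body": {
  "motion": [
    [[-0.9,-2.8,0,0,1],[-2.1,-6.6,0,0,1],[-3.4,-10.8,0,0,1],[-4.7,-15,0,0,1],[-6,-19,0,0,1]]
  ]
}}

```text
time_s: 23.7
eef_pos: [0.5327, -0.0191, 0.1835]
eef_rot: [-0.0, 0.998, -0.065, -0.002]
wrist_force: [1.3, 0.2, -1.3]
opening: 0.507
grasp_force: 61.6
```

Request:
{"method": "servo_tool", "body": {
  "motion": [
    [[-1.3,-4.1,0,0,1],[-2.6,-8.2,0,0,1],[-3.9,-12.2,0,0,1],[-5,-15.6,0,0,1],[-5.6,-17.4,0,0,1]]
  ]
}}

```text
time_s: 24.2
eef_pos: [0.4991, 0.1613, 0.1836]
eef_rot: [-0.0, 0.998, -0.063, -0.002]
wrist_force: [0.2, -0.4, -2.7]
opening: 0.506
grasp_force: 61.7
```

Request:
{"method": "servo_tool", "body": {
  "motion": [
    [[0,0,0,0,1],[0,0,0,0,1],[0,0,0,0,1]]
  ]
}}

```text
time_s: 24.5
eef_pos: [0.5013, 0.1578, 0.1849]
eef_rot: [0.0, 0.998, -0.065, -0.001]
wrist_force: [0.0, 0.5, -2.3]
opening: 0.508
grasp_force: 61.7
```

```bash
python3 - <<'E'
from h import *
c=wrist();rim(c,.233,(.501,.159),.04,.006)
rep();go([.501,.159,.08])
E
```

```text
rim 11211 [502.3 157.8] [44.  42.4] 82.5 tilt slopes [-0.024  0.005] z 0.2317
t 24.55 pos [0.5015 0.1577 0.1852] yaw -7.49 tilt 0.08
F [-0.8 -0.6 -2.1] open 0.507 grip 61.7
t 24.55 pos [0.5015 0.1577 0.1852] yaw -7.49 tilt 0.08
shift cm [-0.06 -0.13 10.52]
```

Request:
{"method": "servo_tool", "body": {
  "motion": [
    [[-0.1,-0.1,3,0,1],[-0.1,-0.1,6.5,0,1],[-0.1,-0.1,9,0,1],[-0.1,-0.1,10.3,0,1],[-0.1,-0.1,10.5,0,1]]
  ]
}}

```text
time_s: 25.05
eef_pos: [0.4997, 0.159, 0.0792]
eef_rot: [0.0, 0.998, -0.065, -0.002]
wrist_force: [0.3, -0.2, -1.1]
opening: 0.51
grasp_force: 61.6
```

Request:
{"method": "servo_tool", "body": {
  "motion": [
    [[0,0,0,0,1],[0,0,0.1,0,1],[0,0,0.2,0,1],[0,0,0.4,0,1],[0,0,0.4,0,1]]
  ]
}}

```text
time_s: 25.55
eef_pos: [0.5008, 0.1599, 0.0771]
eef_rot: [-0.0, 0.998, -0.065, 0.0]
wrist_force: [-0.7, 0.6, -2.5]
opening: 0.51
grasp_force: 61.6
```

Request:
{"method": "servo_tool", "body": {
  "motion": [
    [[0,0,0.1,0,1],[0,0,0.1,0,1],[0,0,0.1,0,1]]
  ]
}}

```text
time_s: 25.85
eef_pos: [0.5007, 0.1599, 0.0759]
eef_rot: [0.0, 0.998, -0.065, -0.0]
wrist_force: [-0.1, -0.1, -2.6]
opening: 0.506
grasp_force: 61.6
```

Request:
{"method": "servo_tool", "body": {
  "motion": [
    [[0,0,0.1,0,1],[0,0,0.2,0,1],[0,0,0.2,0,1]]
  ]
}}

```text
time_s: 26.15
eef_pos: [0.501, 0.16, 0.0755]
eef_rot: [0.0, 0.998, -0.064, 0.0]
wrist_force: [-5.5, -0.6, 12.6]
opening: 0.507
grasp_force: 63.2
```

Request:
{"method": "servo_tool", "body": {
  "motion": [
    [[0,0,-0.1,0,1],[0,0,-0.1,0,-0.1],[0,0,-0.1,0,-0.3],[0,0,-0.1,0,-0.7],[0,0,-0.1,0,-1]]
  ]
}}

```text
time_s: 26.65
eef_pos: [0.5007, 0.1599, 0.0748]
eef_rot: [0.0, 0.998, -0.065, -0.0]
wrist_force: [0.2, -0.9, 0.2]
opening: 0.957
grasp_force: 0.0
```

Request:
{"method": "servo_tool", "body": {
  "motion": [
    [[0,0,0,0,-1],[0,0,0,0,-1],[0,0,-3.5,0,-1],[0,0,-8,0,-1],[0,0,-12,0,-1]]
  ]
}}

```text
time_s: 27.15
eef_pos: [0.5005, 0.1599, 0.1964]
eef_rot: [0.0, 0.998, -0.065, -0.0]
wrist_force: [0.6, -0.3, 0.5]
opening: 1.0
grasp_force: 0.0
```

```bash
python3 - <<'E'
from h import *
c=wrist();rim(c,.122,(.5005,.159),.04,.004);rim(c,.144,(.5675,.159),.03,.004)
rep();go([.634,-.2215,.2])
E
```

```text
rim 3304 [500.4 159.7] [43.1 44.1] 82.7 tilt slopes [-0.001  0.003] z 0.1222
rim 1296 [566.8 159.9] [23.9 23.4] 82.8 tilt slopes [ 0.001 -0.   ] z 0.1444
t 27.2 pos [0.5046 0.1604 0.204 ] yaw -7.39 tilt 0.63
F [3.7 0.8 5.1] open 0.998 grip 0.0
t 27.2 pos [0.5046 0.1604 0.204 ] yaw -7.39 tilt 0.63
shift cm [17.74 36.21  0.5 ]
```

The square pot is upright at (500,160). Last is the beaker.

Request:
{"method": "servo_tool", "body": {
  "motion": [
    [[2,4,0,0,-1],[4,8.2,0,0,-1],[6.2,12.4,0,0,-1],[8.4,16.6,0,0,-1],[10.5,20.8,0,0,-1]]
  ]
}}

```text
time_s: 27.7
eef_pos: [0.5785, -0.0618, 0.1948]
eef_rot: [-0.0, 0.998, -0.065, 0.0]
wrist_force: [0.6, 0.3, 0.2]
opening: 0.998
grasp_force: 0.0
```

Request:
{"method": "servo_tool", "body": {
  "motion": [
    [[2.1,4.2,0,0,-1],[4.2,8.4,0,0,-1],[6,12,0,0,-1],[7.4,14.8,0,0,-1],[7.7,15.3,0,0,-1]]
  ]
}}

```text
time_s: 28.2
eef_pos: [0.6349, -0.2255, 0.1941]
eef_rot: [0.0, 0.998, -0.066, 0.0]
wrist_force: [0.4, 0.7, 0.2]
opening: 1.001
grasp_force: 0.0
```

Request:
{"method": "servo_tool", "body": {
  "motion": [
    [[0,0,0,0,-1],[0,0,0,0,-1],[0,0,0,0,-1]]
  ]
}}

```text
time_s: 28.5
eef_pos: [0.6345, -0.2199, 0.1948]
eef_rot: [-0.0, 0.998, -0.064, -0.0]
wrist_force: [0.1, -0.4, 0.0]
opening: 1.001
grasp_force: 0.0
```

```bash
python3 - <<'E'
from h import *
rep()
c=wrist();rim(c,.122,(.634,-.221),.04,.004)
go([.634,-.222,.066])
E
```

```text
t 28.5 pos [ 0.6345 -0.2199  0.1948] yaw -7.32 tilt 0.04
F [ 0.1 -0.4  0. ] open 1.001 grip 0.0
rim 3192 [ 634.4 -222.9] [47.2 47.6] 67.9 tilt slopes [-0.001  0.001] z 0.1223
t 28.55 pos [ 0.6346 -0.22    0.1951] yaw -7.31 tilt 0.02
shift cm [-0.03  0.21 12.91]
```

Request:
{"method": "servo_tool", "body": {
  "motion": [
    [[0,0.2,4,0,-1],[0,0.2,8,0,-1],[0,0.2,11,0,-1],[0,0.2,12.7,0,-1],[0,0.2,12.7,0,-1]]
  ]
}}

```text
time_s: 29.05
eef_pos: [0.6327, -0.2218, 0.0652]
eef_rot: [-0.001, 0.998, -0.064, -0.002]
wrist_force: [0.2, 0.8, -0.1]
opening: 1.003
grasp_force: 0.0
```

Request:
{"method": "servo_tool", "body": {
  "motion": [
    [[0,0,0,0,-0.8],[0,0,0,0,-0.5],[0,0,0,0,-0.3],[0,0,0,0,-0.2],[0,0,0,0,-0.1]]
  ]
}}

```text
time_s: 29.55
eef_pos: [0.6354, -0.2238, 0.0696]
eef_rot: [0.0, 0.998, -0.065, 0.001]
wrist_force: [-0.5, 1.3, 6.3]
opening: 0.563
grasp_force: 51.2
```

Request:
{"method": "servo_tool", "body": {
  "motion": [
    [[0,0,0,0,0],[0,0,0,0,0.3],[0,0,0,0,1],[0,0,0,0,1],[0,0,0,0,1]]
  ]
}}

```text
time_s: 30.05
eef_pos: [0.6354, -0.2237, 0.0697]
eef_rot: [0.0, 0.998, -0.065, 0.001]
wrist_force: [-0.6, 1.2, 6.2]
opening: 0.562
grasp_force: 60.5
```

Request:
{"method": "servo_tool", "body": {
  "motion": [
    [[0,0,-1,0,1],[0,0,-3,0,1],[0,0,-6,0,1],[0,0,-9,0,1],[0,0,-12,0,1]]
  ]
}}

```text
time_s: 30.55
eef_pos: [0.6339, -0.2235, 0.1891]
eef_rot: [-0.0, 0.998, -0.065, -0.0]
wrist_force: [0.7, -0.4, -0.8]
opening: 0.562
grasp_force: 61.9
```

Request:
{"method": "servo_tool", "body": {
  "motion": [
    [[0,0,0,0,1],[0,0,0,0,1]]
  ]
}}

```text
time_s: 30.75
eef_pos: [0.6345, -0.2238, 0.1886]
eef_rot: [0.0, 0.998, -0.065, 0.001]
wrist_force: [-0.5, 0.8, -2.5]
opening: 0.556
grasp_force: 61.9
```

```bash
python3 - <<'E'
from h import *
rep();go([.435,.1595,.188])
c=wrist();rim(c,.122+.12,(.634,-.222),.04,.006)
E
```

```text
t 30.75 pos [ 0.6345 -0.2238  0.1886] yaw -7.41 tilt 0.08
F [-0.5  0.8 -2.5] open 0.556 grip 61.9
t 30.75 pos [ 0.6345 -0.2238  0.1886] yaw -7.41 tilt 0.08
shift cm [-24.73 -35.43   0.  ]
rim 10414 [ 638.9 -223.9] [47.5 37.4] 87.5 tilt slopes [-0.027  0.005] z 0.2413
```

Request:
{"method": "servo_tool", "body": {
  "motion": [
    [[-1.5,-2.2,0,0,1],[-3.8,-5.4,0,0,1],[-6.2,-8.8,0,0,1],[-8.6,-12.3,0,0,1],[-11,-15.8,0,0,1]]
  ]
}}

```text
time_s: 31.3
eef_pos: [0.5433, -0.0511, 0.1855]
eef_rot: [-0.001, 0.998, -0.065, -0.002]
wrist_force: [1.1, 0.8, -1.5]
opening: 0.558
grasp_force: 62.1
```

Request:
{"method": "servo_tool", "body": {
  "motion": [
    [[-2.4,-3.4,0,0,1],[-4.8,-6.8,0,0,1],[-7.2,-10.3,0,0,1],[-9.6,-13.8,0,0,1],[-11.6,-16.7,0,0,1]]
  ]
}}

```text
time_s: 31.8
eef_pos: [0.4495, 0.1295, 0.1859]
eef_rot: [0.0, 0.998, -0.064, -0.002]
wrist_force: [-0.1, 0.8, -1.4]
opening: 0.56
grasp_force: 62.1
```

Request:
{"method": "servo_tool", "body": {
  "motion": [
    [[-1.2,-1.6,0,0,1],[-2.1,-2.9,0,0,1],[-2.1,-2.9,0,0,1],[-2.1,-2.9,0,0,1],[-2.1,-2.9,0,0,1]]
  ]
}}

```text
time_s: 32.3
eef_pos: [0.435, 0.1587, 0.1872]
eef_rot: [0.0, 0.998, -0.065, -0.001]
wrist_force: [0.2, 0.4, -1.8]
opening: 0.559
grasp_force: 62.1
```

```bash
python3 - <<'E'
from h import *
rep();go([.4345,.1592,.0785])
c=wrist();rim(c,.241,(.435,.159),.04,.006)
E
```

```text
t 32.3 pos [0.435  0.1587 0.1872] yaw -7.45 tilt 0.08
F [ 0.2  0.4 -1.8] open 0.559 grip 62.1
t 32.3 pos [0.435  0.1587 0.1872] yaw -7.45 tilt 0.08
shift cm [-0.05 -0.05 10.87]
rim 10462 [439.5 158. ] [47.5 37.4] 79.1 tilt slopes [-0.027  0.006] z 0.2399
```

Request:
{"method": "servo_tool", "body": {
  "motion": [
    [[0,-0.1,3,0,1],[0,-0.1,6.5,0,1],[0,-0.1,9,0,1],[0,-0.1,10.3,0,1],[0,-0.1,10.5,0,1]]
  ]
}}

```text
time_s: 32.85
eef_pos: [0.4343, 0.1597, 0.0814]
eef_rot: [0.0, 0.998, -0.065, -0.002]
wrist_force: [-0.4, 0.2, -1.5]
opening: 0.561
grasp_force: 62.1
```

Request:
{"method": "servo_tool", "body": {
  "motion": [
    [[0,0,0,0,1],[0,0,0.1,0,1],[0,0,0.3,0,1],[0,0,0.5,0,1],[0,0,0.5,0,1]]
  ]
}}

```text
time_s: 33.35
eef_pos: [0.4353, 0.1604, 0.078]
eef_rot: [-0.0, 0.998, -0.065, 0.0]
wrist_force: [0.3, -0.6, -2.2]
opening: 0.559
grasp_force: 62.2
```

Request:
{"method": "servo_tool", "body": {
  "motion": [
    [[0,0,0.1,0,1],[0,0,0.1,0,1],[0,0,0.1,0,1]]
  ]
}}

```text
time_s: 33.65
eef_pos: [0.4355, 0.1604, 0.0776]
eef_rot: [-0.0, 0.998, -0.065, 0.0]
wrist_force: [-3.1, -0.5, 5.3]
opening: 0.556
grasp_force: 62.8
```

Request:
{"method": "servo_tool", "body": {
  "motion": [
    [[0,0,0,0,-0.15],[0,0,0,0,-0.2],[0,0,0,0,-0.4],[0,0,0,0,-1],[0,0,0,0,-1]]
  ]
}}

```text
time_s: 34.15
eef_pos: [0.4353, 0.1603, 0.0769]
eef_rot: [-0.0, 0.998, -0.065, 0.0]
wrist_force: [-0.4, 0.6, 0.5]
opening: 0.993
grasp_force: 0.0
```

Request:
{"method": "servo_tool", "body": {
  "motion": [
    [[0,0,0,0,-1],[0,0,0,0,-1],[0,0,-3.5,0,-1],[0,0,-8,0,-1],[0,0,-12,0,-1]]
  ]
}}

```text
time_s: 34.65
eef_pos: [0.435, 0.1603, 0.1984]
eef_rot: [0.0, 0.998, -0.065, -0.0]
wrist_force: [0.3, 0.2, 0.6]
opening: 0.999
grasp_force: 0.0
```

Request:
{"method": "servo_tool", "body": {
  "motion": [
    [[0,2.5,0,0,-1],[0,6,0,0,-1],[0,11,-2,0,-1],[0,16,-4,0,-1],[0,20,-4,0,-1]]
  ]
}}

```text
time_s: 35.15
eef_pos: [0.4101, -0.0398, 0.2393]
eef_rot: [0.001, 0.998, -0.064, 0.002]
wrist_force: [1.2, 0.1, 0.5]
opening: 1.002
grasp_force: 0.0
```

Request:
{"method": "servo_tool", "body": {
  "motion": [
    [[0,0,0,0,-1],[0,0,0,0,-1],[0,0,0,0,-1],[0,0,0,0,-1]]
  ]
}}

```text
time_s: 35.55
eef_pos: [0.4093, -0.0366, 0.2365]
eef_rot: [-0.0, 0.998, -0.063, -0.0]
wrist_force: [0.3, 0.1, -0.5]
opening: 0.999
grasp_force: 0.0
```

```bash
python3 - <<'E'
from h import *
from bench import ctrl
rep()
t=ctrl.camera("top");s=ctrl.camera("scene")
for z,x in((.126,.633),(.144,.567),(.122,.501),(.13,.435)): rim(t,z,(x,.159),.034,.006)
cv2.imwrite("pics/fin.png",np.hstack([cv2.resize(t["pixels"][100:350,100:300],(400,500)),cv2.resize(s["pixels"][120:370,280:480],(400,500))])[:,:,::-1])
E
```

```text
t 35.55 pos [ 0.4093 -0.0366  0.2365] yaw -7.27 tilt 0.06
F [ 0.3  0.1 -0.5] open 0.999 grip 0.0
rim 439 [631.  159.6] [39.4 38.3] 45.5 tilt slopes [0.008 0.009] z 0.1254
rim 173 [564.9 159.9] [22.2 21.8] 43.7 tilt slopes [0.032 0.015] z 0.1433
rim 662 [498.  159.5] [41.8 42.1] 82.5 tilt slopes [0.003 0.018] z 0.1215
rim 643 [432.3 160. ] [45.6 46.2] 20.8 tilt slopes [0.005 0.012] z 0.1297
```

View pics/fin.png

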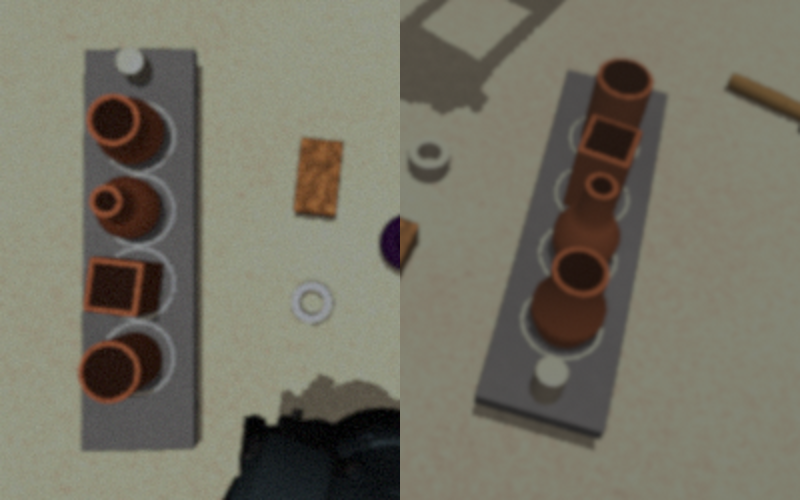

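All four pots stand upright in their rings. From the prop at (130,60) in the left half, the order is jar, bottle, square, beaker. In the top camera's own frame each is within 2 mm of its ring centre, and the arm is clear.

```bash
python3 -c "
from bench import ctrl
print(ctrl.hand_in())"
```

```text
the job is handed in; nothing more can be done
None
```

All four pots are on the kiln shelf in their original order from the prop (jar, bottle, square, beaker), upright and within about 2 mm of their ring centres by camera; the first try at the jar pressed on its lid and briefly tilted it, but it settled upright, and the job is handed in with no verdict shown.

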